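# Index the bar in the cut-off machine's locking-plier clamp

### The arm

A 6-joint arm with a two-finger parallel gripper is mounted at the origin on the work surface. World frame = base frame: x ahead of the robot, y to its left, z up, the work surface at z = 0. Lengths are in mm, angles in rad, forces in N, time in s.
With the tool pointing down it reaches from about 350 to 975 mm from the base axis. Payload 7.1 kg.
Tool frame: the origin (TCP) lies between the finger pads; the fingertips stand 17 mm ahead of it and the grasp point (between the pads) lies 2 mm behind it (tip_reach is the y of the fingertips in the tool frame, in mm); y points along the fingers, x is the direction in which the jaws open and shut, and the axes are right-handed (so a half turn about y gives the same grasp; the last joint's range is limited). The gripper opens to 88 mm and grips with 3 to 60 N. Pads are 20 mm wide; open, the fingers measure 115 mm over their backs; the gripper's body (75 mm by 178 mm) begins 61 mm behind the grasp point.
Start: joints at [1.259, 0.423, 1.63, -0, 1.089, -0.019], TCP at [180.365, 598.392, 239.675] pointing down, gripper open.
Joint ranges: [-3, 3], [-0.9, 2.11], [0.09, 2.58], [-1.31, 4.45], [0.11, 2.69], [-2.54, 2.54]. Speed limits (rad/s): [2.39, 2.39, 3.01, 3.14, 3.14, 3.14].

### API

Orientations are given as a rotation vector (axis times angle).
In Python, from workcell import get_obs, get_image, camera_model, close_job, silhouettes, tip_of, tip_reach gives the robot as it stands. The module is installed in compiled form; this text tells all that it offers.
- The arm moves only by the tool arm_command, never from a script. Its argument "targets" is a list of rows, each a list of 4 numbers: the shift along the tool's x, y, z in mm, then the turn about the tool's y in rad. A call has 1 to 20 rows; each row shifts and turns the commanded pose from where the row before left it, along the tool's axes as they then stand; what a row does not reach is not made up. A row lasts 1/12 s, in which the tool goes at most 41.7 mm and 7.16 degrees, less where a joint would pass 70% of its speed; a pose out of reach is approached as far as the arm can. A call is refused whole if a number of a shift passes 41.7 or a number of a turn 0.125, either way. A call with a gripper value outside its range is refused whole. "gripper" is the opening in per cent of the stroke, from 0 (shut) to 100 (fully open), set as the call begins (left out, the last holds). The fingers move at their own pace and stop on an object; the grip force is fixed at half the most. Time passes only in rows, so rows that do not move let the fingers close. It gives the time, the measured TCP pose, the force and the opening at its end, in the units of the state.
- get_obs(): the state, without advancing time (a new reading comes with each control period).
- get_image(name): name is "scene" or "top" or "wrist"; returns the picture (420x560x3 uint8, blue, green, red); there is no depth.
- camera_model(name): a dict with "mtx" (3x3 intrinsics, pixels), "dist" ([k1, k2, p1, p2, k3] as OpenCV has them; the pictures are not rectified), "position" and "orientation" of the camera in the world. Camera axes: x right, y up, looking along -z (the intrinsics and any distortion apply to the point x, -y, -z); pixel columns grow to the right and rows downward; lengths in mm; the calibration is good to about 2 mm. A picture is of the moment at which its call begins: read the wrist's pose just before it. camera_model takes no time and is no camera call; for the wrist camera it gives the pose at the moment of the call.
- close_job(): hands the job in, once; it reports no verdict.
Trained networks look in the newest picture that a camera, given by its name, has taken for a name from the list of things; names that differ only in an ending like _2 or _b are one class to them, and where a whole thing is asked for, a point or a joint stands for the part that bears it (a point fixed in the world has none). Each returns a list of dicts, best first, with "conf" (0 to 1); they miss things now and then, are a little off and sometimes report something else, mostly with a low value. They report only what shows in the picture. A call takes as long as a camera call. They do not tell look-alikes from the thing itself.
- silhouettes(camera, thing): "pixels" (420x560 bool, what is visible of it) and "at" ([column, row] in pixels, amid what is visible of it).
- tip_of(camera, thing): "at" ([column, row] in pixels: a listed point, or the origin of a listed thing).
The state is a dict: "t": time; "qpos": joint angles; "qvel": joint speeds; "joint_torque": joint torques, N m; "ee_pos": TCP position; "orientation": TCP orientation; "ft_force": force on the tool from outside, world axes, zero at the start; "moment": the same for the moment, N m; "width": finger opening in mm.
Only numpy, scipy, OpenCV 4.12 (cv2) and the standard library are available. Lean on these libraries where they do the work, as an engineer would, in place of code of your own. Each camera call takes 0.05 s, during which the arm holds its last target. There are 200 camera calls.

### The job

Set the bar up for the next cut: pull the release lever of the upright locking pliers so that they spring open (do not wrench the handles apart), then slide the bar along its rail until its front end rests against the length stop, gently, so that the stop is not shoved off its setting. Then squeeze the plier handles together until they snap over centre and lock the bar in place, leave the pliers locked, and leave the other things where they are.

Things in the scene. Friction and masses are not known exactly. Their poses are not given: they have to be found in the camera images.
- cutter_bed: fixed T-slot bed plate, 200 (x) by 340 (y) by 25 mm; origin at the centre of its underside, z up. The bar lies along its y axis above x = 0 on a rest rail 14 mm wide, 20 mm high, from y = -130 to +70 mm, between guide blocks at y = -36 and +36 mm (tops 59 mm above the bench, 1.5 mm play a side). The cutting wheel (190 mm, top 230 mm up) and its motor stand at x > 105 mm, y > 70 mm
- jaw_pivot (a point): pivot of the locking pliers' jaws, 93 mm above the bench, axes as the bed's. The pliers, 195 mm long, stand upright over the bar: jaws down, gripping it along x; handles up. Fixed jaw and handle (-x side) are bolted to an angle bracket, 44 mm wide in y, from x = -26 to -76 mm, its top 149 mm above the bench. Moving jaw and handle are on the +x side
- fixed_grip (a point): point on the outer (-x) face of the fixed handle, 15 mm below its end, 208 mm above the bench; axes as the bed's. Both handles are steel channels 18 mm wide in y, 13 mm deep in x, ending 223 mm above the bench; a screw knob ends 6 mm higher, in the fixed handle's end. Free space outside both handles, down to the bracket's top
- moving_grip (a point): point on the outer face of the moving handle, 15 mm below its end, across from fixed_grip: 36 mm from it along the bed's +x when locked, 63 mm, and as high, when fully open; it turns with the handle, x pointing outwards
- toggle_link (a joint): angle of the pliers' toggle link, rad: 0 locked over centre, 0.17 dead centre, about 0.6 where the pad meets the bar, 0.76 fully open, where a weak spring keeps it. The handle, pushed at moving_grip towards the fixed one, takes 3 to 6 N, then against the bar up to 20 N about half way (the fingers are also pushed up by about 20 N), then less; past dead centre it snaps to 0 and stays, the pad holding the bar with about 75 N
- lever_tail (a point): point in the release lever's tail, 9 mm below its tip. The tail is a steel tongue 4.5 mm thick in x, 12 mm wide in y, standing 26 mm above the handles' ends (tip 249 mm above the bench when locked), between the handles, next to the moving one; x points towards the moving handle. Locked, it is 23 mm along the bed's +x from fixed_grip
- release_lever (a joint): angle of the release lever on the moving handle, rad: 0 at rest, 0.17 fully pulled; pivot 59 mm below lever_tail. Pulling the tail along +x, away from the fixed handle, with 5 to 9 N drives the toggle back over centre (lever at about 0.12, tail some 12 to 20 mm from where it was) and the pliers swing open, lever_tail then standing 58 mm along +x from fixed_grip and 2 mm higher than locked. A spring returns the lever to the handle
- bar_front (a point): centre of the front (+y) end face of the loose square aluminium bar, 20 by 20 mm, 230 mm long, about 0.25 kg; 55 mm above the bench; y points along the bar out of this end, towards the stop. Unclamped, the bar slides with 1 to 4 N
- bar_rear (a point): centre of the bar's rear (-y) end face, 55 mm above the bench; axes as bar_front; nothing stands behind or beside this end
- stop_block: length stop bolted to the bed ahead of the bar; origin 25 mm above the bench, under the rod's mean end, y along the bar's travel. Its block, 22 mm long in y, begins at y = 34 mm. Its rod's round face (disc stop_rod_c0, 18 mm across, 6 mm thick), 55 mm above the bench, is 22 to 46 mm nearer the bar (at y = -12 to +12 mm): not measured, feel for it. A thumb screw pinches the rod: over 15 N shoves it off its setting
- jaw_pad: black rubber-backed pad of the moving jaw, 22 by 20 mm, that presses on the bar's +x side; origin at its middle
- bar: the same bar as a whole; origin at the centre of its underside, y along it towards the stop
- slice0_mid (a point): centre of a finished slice of bar, 20 by 20 by 12 mm, loose on the bed: leave it alone
- slice1_mid (a point): centre of another such slice, loose on the bed: leave it alone
- spanner: loose open-ended spanner 150 mm long on the bench: leave it alone; origin under its middle
- mount_cup: loose white plastic cup, 60 mm across and 45 mm high, on the bench: leave it alone; origin at the centre of its underside
There are look-alikes about, which are no part of the job. Of the things shaped like the bar, the aluminium one is meant.

How it is judged:
By the outcome, as a careful person would: the job done as asked, in the order asked, and still so for the second after the job is handed in, with the robot touching nothing.
It also fails if it takes over 69 s, if anything falls off the work surface, if the arm or the gripper's body presses on something with over 40 N, if the wrist force passes 120 N, or if a joint passes its speed limit or range.

## Working session

There is one attempt and no reset: what is moved stays moved. The work goes in short steps, Python scripts to look and compute and a tool call to move; the robot and the scene stay as the last step left them, time stands still between calls to the robot, and variables do not carry over. Pictures are saved under pics/ and viewed, about 8 in all and at most 12, crops included, and the job is handed in when it is done.

Besides the shell and the picture viewer there is one more tool, called after "Emit:" as name([rows], argument=value, ...), one row to a line, values as JSON. arm_command: Moves the arm, as the interface text tells. Its arguments: {"type":"object","properties":{"targets":{"type":"array","items":{"type":"array","items":{"type":"number"}}},"gripper":{"type":"number"}},"required":["targets"]}

```bash
mkdir -p pics; ls; cat > h.py <<'E'
import numpy as np, cv2
from scipy.spatial.transform import Rotation as R
from workcell import *
def cam(n):
    c=camera_model(n); o=np.array(c["orientation"],float)
    M=o if o.shape==(3,3) else (R.from_rotvec(o) if o.size==3 else R.from_quat(o)).as_matrix()
    return np.array(c["mtx"],float),np.array(c["dist"],float),np.array(c["position"],float),M
def ray(c,px):
    K,d,p,M=c
    u=cv2.undistortPoints(np.array([[px]],float),K,d)[0,0]
    v=M@np.array([u[0],-u[1],-1]); return p,v/np.linalg.norm(v)
def onz(c,px,z):
    p,v=ray(c,px); return p+v*(z-p[2])/v[2]
def tri(obs):
    A=np.zeros((3,3));b=np.zeros(3)
    for c,px in obs:
        p,v=ray(c,px);P=np.eye(3)-np.outer(v,v);A+=P;b+=P@p
    X=np.linalg.solve(A,b)
    return X,[float(np.linalg.norm((np.eye(3)-np.outer(v,v))@(X-p))) for p,v in (ray(*o) for o in obs)]
def proj(c,X):
    K,d,p,M=c; q=(np.array(X)-p)@M; q=q*[1,-1,-1]
    return cv2.projectPoints(q.reshape(1,1,3),np.zeros(3),np.zeros(3),K,d)[0].ravel()
E
python3 - <<'E'
from h import *
o=get_obs(); print(o); print(camera_model("top")); print(R.from_rotvec(o["orientation"]).as_matrix().round(3))
for n in("scene","top"):
    cv2.imwrite(f"pics/{n}0.png",get_image(n))
names="cutter_bed jaw_pivot fixed_grip moving_grip lever_tail bar_front bar_rear stop_block jaw_pad bar slice0_mid slice1_mid spanner mount_cup".split()
for n in names:
    for k in("scene","top"):
        print(n,k,[(np.round(r["at"],1).tolist(),round(r["conf"],2)) for r in tip_of(k,n)][:4])
E
```

```text
pics
{'t': 0.0, 'qpos': array([ 1.25899341e+00,  4.23857623e-01,  1.63070206e+00,  9.94050824e-07,
        1.08858145e+00, -1.90258768e-02]), 'qvel': array([0.0019844 , 0.0006812 , 0.00100715, 0.00031972, 0.0011149 ,
       0.00012034]), 'joint_torque': array([-1.13639224e-03, -5.44614208e+01, -2.73676479e+01,  6.42417488e-02,
        2.26552121e-02, -1.80210468e-04]), 'ee_pos': array([180.20867654, 597.89606563, 238.88645874]), 'orientation': array([-1.33451751, -0.98995107,  0.99204605]), 'ft_force': array([-0.32228386, -0.90107013,  0.01628141]), 'moment': array([-0.00895984, -0.05417452,  0.05843383]), 'width': 87.88181116355359}
{'mtx': array([[444.50815888,   0.        , 285.73793885],
       [  0.        , 444.50815888, 215.56682567],
       [  0.        ,   0.        ,   1.        ]]), 'dist': array([-0.11289537,  0.        ,  0.        ,  0.        ,  0.        ]), 'position': array([ 329.21280918,   20.77889265, 1368.20238526]), 'orientation': array([ 0.11742225, -0.13004193, -1.56333127])}
[[ 0.289 -0.    -0.957]
 [ 0.957 -0.001  0.289]
 [-0.002 -1.     0.   ]]
cutter_bed 
[... 999 characters left out ...]
34.8, 206.3], 0.77)]
jaw_pad scene []
jaw_pad top [([271.2, 197.6], 0.61), ([248.1, 208.5], 0.53)]
bar scene [([374.1, 206.3], 0.94), ([227.3, 183.8], 0.8), ([425.9, 378.7], 0.74), ([299.3, 266.5], 0.73)]
bar top [([359.3, 293.0], 0.88), ([204.8, 315.1], 0.82), ([378.3, 142.9], 0.82), ([142.1, 167.0], 0.71)]
slice0_mid scene [([241.2, 269.7], 0.6), ([275.8, 226.6], 0.29)]
slice0_mid top [([303.1, 190.6], 0.61), ([266.2, 208.5], 0.34)]
slice1_mid scene [([225.0, 260.5], 0.46)]
slice1_mid top [([268.2, 196.3], 0.61), ([317.2, 192.6], 0.56)]
spanner scene [([406.2, 287.5], 0.76)]
spanner top [([162.3, 234.0], 0.69)]
mount_cup scene [([134.4, 232.3], 0.62)]
mount_cup top [([408.7, 199.2], 0.89)]
```

```bash
python3 - <<'E'
from h import *
a=cv2.imread("pics/scene0.png");b=cv2.imread("pics/top0.png")
cv2.imwrite("pics/v1.png",cv2.resize(b,(784,588)))
c=cv2.resize(a[150:350,150:400],(750,600),interpolation=cv2.INTER_CUBIC)
cv2.imwrite("pics/v2.png",c)
S=cam("scene");T=cam("top");print(S[2])
for n,z,pt,ps in [("jaw_pivot",93,(271.4,204.6),(277.2,251.6)),("fixed",208,(267.7,207.4),(282.3,218.3)),("moving",208,(268.3,191.3),(275.5,229)),("tail",240,(269,197.4),(277.4,216.4)),("bf",55,(251.1,208.5),(300.1,266.9)),("stop",25,(234.8,206.3),(316.4,281.8)),("bed",0,(271.8,210.7),(275.7,272.1))]:
    X,e=tri([(T,pt),(S,ps)]);print(n,onz(T,pt,z).round(1),onz(S,ps,z).round(1),X.round(1),np.round(e,1))
E
```

```text
[1133.73663395  272.98800227 1017.9048926 ]
jaw_pivot [564.2  52.8  93. ] [560.3  54.6  93. ] [563.   54.1  96.7] [1.5 1.5]
fixed [535.4  59.6 208. ] [538.4  59.  208. ] [536.1  59.  205.1] [0.8 0.8]
moving [579.   58.4 208. ] [573.9  55.3 208. ] [577.9  57.6 214. ] [0.7 0.7]
tail [556.   55.4 240. ] [560.8  55.  240. ] [557.2  54.7 235.5] [1. 1.]
bf [559.  114.5  55. ] [559.7 118.4  55. ] [558.9 116.3  52.8] [1.7 1.7]
stop [570.9 166.9  25. ] [569.3 168.2  25. ] [570.4 167.6  26.4] [0.9 0.9]
bed [561.9  53.7   0. ] [566.6  52.8   0. ] [563.2  52.7  -5.4] [1.1 1.1]
```

View pics/v1.png

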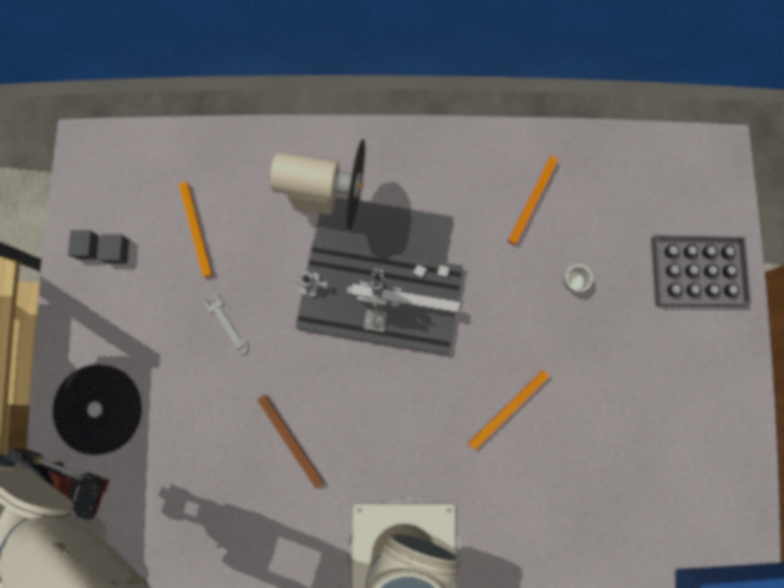

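View pics/v2.png

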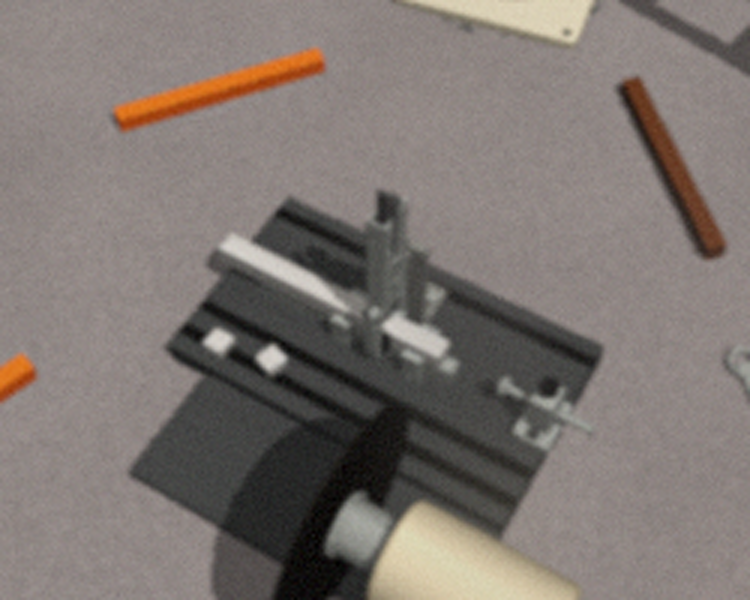

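v1 (1.4x top view) shows the bed at (380,290). The aluminium bar runs from about (350,290), its front, to (458,305), its rear. The stop is at (312,285), the pliers and bracket at (376,300), the slices at (420,270) and (443,270), the cup at (578,278) and the spanner at (227,325).

Look-alikes for the bar: three orange ones at v1 (195,230), (533,200) and (510,410), and a brown one at (290,440). I choose the aluminium one in the bed. v2 (3x crop) confirms it: a bright bar between guide blocks under the upright pliers, with the rod stop to its right.

```bash
python3 - <<'E'
from h import *
T=cam("top");S=cam("scene")
a=onz(T,(326.5,217.5),65);b=onz(T,(250.7,207),65);print("bar",a.round(1),b.round(1),np.degrees(np.arctan2(-(b-a)[0],(b-a)[1])))
a=onz(T,(448/1.4,352/1.4),25);b=onz(T,(297/1.4,330/1.4),25);print("bededge",a.round(1),b.round(1),np.degrees(np.arctan2(-(b-a)[0],(b-a)[1])), np.linalg.norm(b-a))
o=get_obs();W=cam("wrist");Rt=R.from_rotvec(o["orientation"]).as_matrix()
print("wristcam in tool",Rt.T@(W[2]-o["ee_pos"]),(Rt.T@W[3]).round(2),W[0][0,0])
r=silhouettes("top","cutter_bed")[0]; c,_=cv2.findContours(r["pixels"].astype("uint8"),0,1); c=max(c,key=cv2.contourArea)
q=np.array([onz(T,p,25)[:2] for p in c[:,0].astype(float)],np.float32); print(cv2.minAreaRect(q))
E
```

```text
bar [ 531.2 -110.5   65. ] [561.8 115.1  65. ] -7.728769293247418
bededge [433.3 -93.8  25. ] [479.6 234.1  25. ] -8.041810314455079 331.15116455009064
wristcam in tool [   0.39748021 -144.45009538   79.28634937] [[ 1.    0.    0.  ]
 [ 0.    0.29 -0.96]
 [-0.    0.96  0.29]] 344.3490218813539
((664.690185546875, 79.32997131347656), (532.0253295898438, 385.8765869140625), 11.846705436706543)
```

Emit:
arm_command([
  [-20.5,-5.5,-26,0],
  [-20.5,-5.5,-26,0],
  [-20.5,-5.5,-26,0],
  [-20.5,-5.5,-26,0],
  [-20.5,-5.5,-26,0],
  [-20.5,-5.5,-26,0],
  [-20.5,-5.5,-26,0],
  [-20.5,-5.5,-26,0],
  [-20.5,-5.5,-26,0],
  [-20.5,-5.5,-26,0],
  [-20.5,-5.5,-26,0],
  [-20.5,-5.5,-26,0],
  [-20.5,-5.5,-26,0],
  [-20.5,-5.5,-26,0],
  [-20.5,-5.5,-26,0],
  [-20.5,-5.5,-26,0],
  [-20.5,-5.5,-26,0],
  [-20.5,-5.5,-26,0],
  [-20.5,-5.5,-26,0],
  [-20.5,-5.5,-26,0],
], gripper=0)

```text
t: 3.22
ee_pos: [560.6, 54.2, 350.1]
orientation: [-1.334, -0.991, 0.99]
ft_force: [-0.2, 0.8, -0.3]
width: 0.3
```

Emit:
arm_command([
  [0,0,0,0.1179],
  [0,0,0,0.1179],
  [0,0,0,0.1179],
  [0,0,0,0.1179],
  [0,0,0,0.1179],
  [0,0,0,0.1179],
  [0,0,0,0.1179],
  [0,0,0,0.1179],
  [0,0,0,0.1179],
  [0,0,0,0.1179],
  [0,0,0,0.1179],
  [0,0,0,0.1179],
  [0,0,0,0],
  [0,0,0,0],
])

```text
t: 4.38
ee_pos: [559.9, 55.7, 349.7]
orientation: [-1.568, 0.105, -0.105]
ft_force: [0.2, 0.2, -0.4]
width: 0.6
```

```bash
python3 - <<'E'
from h import *
o=get_obs();print(o["t"],o["ee_pos"],R.from_rotvec(o["orientation"]).as_matrix().round(3).tolist(),o["qpos"],o["ft_force"],o["width"])
W=cam("wrist");im=get_image("wrist");cv2.imwrite("pics/w1.png",cv2.resize(im,(784,588)));np.save("w1.npy",np.array([*W],dtype=object),allow_pickle=True)
for n,z in dict(jaw_pivot=93,fixed_grip=208,moving_grip=208,lever_tail=240,bar_front=55,bar_rear=55,stop_block=25,jaw_pad=55,slice0_mid=35,bar=45,cutter_bed=0).items():
    print(n,[(np.round(r["at"],1).tolist(),round(r["conf"],2),onz(W,r["at"],z).round(1).tolist()) for r in tip_of("wrist",n)][:3])
E
```

```text
4.3833 [559.86995932  55.72359137 349.70589566] [[0.991, 0.0, 0.133], [-0.133, -0.0, 0.991], [0.0, -1.0, -0.0]] [ 7.80792527e-02  2.20637600e-01  1.65507722e+00 -5.73306879e-05
  1.26584482e+00  2.11386808e-01] [ 0.19600536  0.22584096 -0.36721836] 0.6488915006104281
jaw_pivot [([274.9, 181.7], 0.89, [551.7, 56.0, 93.0]), ([279.9, 86.5], 0.71, [571.9, 160.9, 93.0]), ([277.9, 126.9], 0.28, [563.8, 118.1, 93.0])]
fixed_grip [([257.0, 205.5], 0.88, [539.0, 60.0, 208.0])]
moving_grip [([292.3, 211.3], 0.94, [568.5, 50.8, 208.0])]
lever_tail [([282.1, 219.0], 0.65, [560.2, 55.1, 240.0])]
bar_front [([97.1, 315.2], 0.79, [258.6, -115.8, 55.0]), ([280.2, 127.9], 0.64, [565.8, 114.9, 55.0])]
bar_rear [([493.4, 372.0], 0.54, [853.9, -303.1, 55.0])]
stop_block [([278.8, 86.8], 0.83, [570.7, 165.1, 25.0]), ([280.0, 129.5], 0.24, [565.0, 111.5, 25.0])]
jaw_pad [([290.1, 175.4], 0.43, [570.5, 54.1, 55.0])]
slice0_mid [([324.8, 226.0], 0.54, [609.8, -27.5, 35.0])]
bar [([34.8, 68.1], 0.69, [272.1, 230.6, 45.0]), ([275.9, 213.9], 0.6, [544.6, 2.2, 45.0]), ([276.5, 182.0], 0.55, [551.5, 45.8, 45.0])]
cutter_bed [([278.2, 171.1], 0.65, [554.2, 52.5, 0.0])]
```

View pics/w1.png

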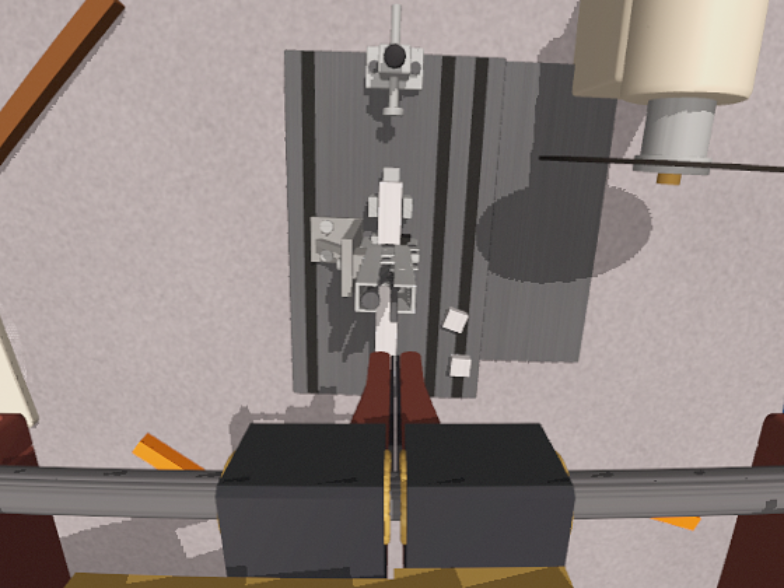

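```bash
python3 - <<'E'
from h import *
W=tuple(np.load("w1.npy",allow_pickle=True))
f=lambda v,z:onz(W,(v[0]/1.4,v[1]/1.4),z)
def yaw(a,b): d=b-a; return np.degrees(np.arctan2(-d[0],d[1])).round(2)
print("bed left edge",yaw(f((293,392),25),f((285,50),25)), f((293,392),25).round(1), f((285,50),25).round(1))
print("slot",yaw(f((428,395),25),f((448,56),25)),yaw(f((463,300),25),f((481,58),25)))
print("bar side",yaw(f((379,243),65),f((380,182),65)))
for n,v,z in[("barfront",(391,181),65),("rodface",(393,114),58),("rodface top",(393,108),64),("handle ends fixed outer",(357,298),223),("moving outer",(414,298),223),("handles far edge",(385,284),223),("near edge",(385,312),223),("tail tip L",(391,312),249),("tail tip c",(395,317),249),("knob",(370,298),229),("bed far right",(505,58),25)]: print(n,f(v,z).round(1))
im=get_image("wrist")[170:270,210:340];cv2.imwrite("pics/w2.png",cv2.resize(im,(780,600),interpolation=cv2.INTER_CUBIC))
E
```

```text
bed left edge -9.74 [428.8 -94.   25. ] [485.9 238.3  25. ]
slot -9.6 -9.57
bar side -9.07
barfront [564.6 113.9  65. ]
rodface [573.8 168.7  58. ]
rodface top [574.4 173.   64. ]
handle ends fixed outer [538.1  58.  223. ]
moving outer [571.3  53.5 223. ]
handles far edge [555.6  64.2 223. ]
near edge [553.2  47.2 223. ]
tail tip L [558.1  55.2 249. ]
tail tip c [559.8  52.1 249. ]
knob [546.2  58.7 229. ]
bed far right [679.7 205.6  25. ]
```

View pics/w2.png

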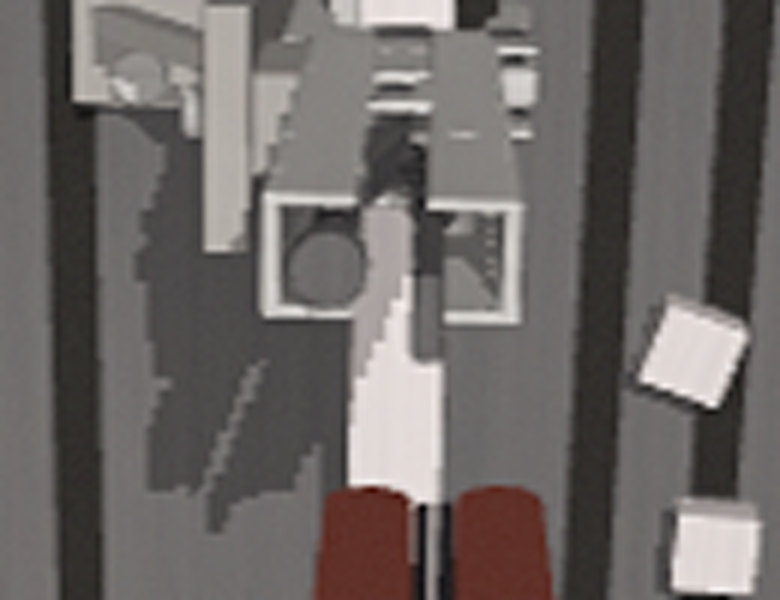

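w2 (6x crop of the wrist view) shows the fixed handle's outer edge at u 262, with the knob at (325,268). The tail's top is at (428,318), i.e. wrist pixel (281.3,223.1), and the moving handle's outer edge is at u 521. The tail is therefore near world (561,55), and the bed yaw is about -9.3°. Next I lower the closed fingers on the -x side of the tail, above the knob.

Emit:
arm_command([
  [-9.5,0,0,0.026],
  [-9.5,0,0,0],
  [0,25,0,0],
  [0,25,0,0],
  [0,25,0,0],
  [0,15,0,0],
  [0,5,0,0],
  [0,2.5,0,0],
  [0,0,0,0],
  [0,0,0,0],
])

```text
t: 5.87
ee_pos: [541.7, 58.7, 253.3]
orientation: [-1.567, 0.126, -0.129]
ft_force: [0.4, -0.1, -0.2]
width: 0.6
```

```bash
python3 - <<'E'
from h import *
o=get_obs();print(o["ee_pos"],o["ft_force"],np.degrees(np.arctan2(*R.from_rotvec(o["orientation"]).as_matrix()[1::-1,0])))
W=cam("wrist");im=get_image("wrist");cv2.imwrite("pics/w3.png",cv2.resize(im[150:360,150:430],(784,588),interpolation=cv2.INTER_CUBIC))
for n,z in dict(fixed_grip=208,moving_grip=208,lever_tail=240,stop_block=25,bar_front=55).items():
    print(n,[(np.round(r["at"],1).tolist(),round(r["conf"],2),onz(W,r["at"],z).round(1).tolist()) for r in tip_of("wrist",n)][:2])
E
```

```text
[541.7394339   58.67358901 253.2756188 ] [ 0.44670944 -0.0854519  -0.20781823] -9.315288168689351
fixed_grip [([355.9, 291.4], 0.69, [583.0, 24.2, 208.0]), ([270.6, 249.4], 0.59, [535.6, 60.6, 208.0])]
moving_grip [([331.7, 255.6], 0.66, [571.0, 50.7, 208.0])]
lever_tail [([316.7, 279.5], 0.73, [559.1, 53.5, 240.0])]
stop_block []
bar_front [([83.2, 359.5], 0.89, [267.7, -108.6, 55.0]), ([297.5, 136.2], 0.8, [566.4, 111.5, 55.0])]
```

View pics/w3.png

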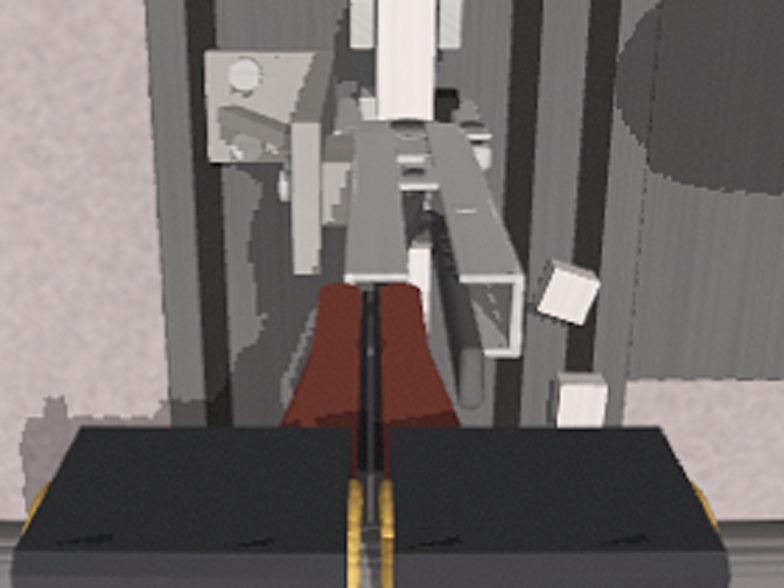

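The fingers (at 370,330) hang above the knob, with the tail (470,370) just to the +x side and clear. Now I push slowly along +x.

Emit:
arm_command([
  [1.5,0,0,0],
  [1.5,0,0,0],
  [1.5,0,0,0],
  [1.5,0,0,0],
  [1.5,0,0,0],
  [1.5,0,0,0],
  [1.5,0,0,0],
  [0,0,0,0],
])

```text
t: 6.83
ee_pos: [551.4, 56.9, 252.1]
orientation: [-1.567, 0.128, -0.127]
ft_force: [-1.7, -0.0, 1.8]
width: 0.5
```

Emit:
arm_command([
  [1.5,0,0,0],
  [1.5,0,0,0],
  [1.5,0,0,0],
  [0,0,0,0],
])

```text
t: 7.17
ee_pos: [556.2, 56.1, 252.3]
orientation: [-1.567, 0.128, -0.128]
ft_force: [-2.1, 0.4, 1.9]
width: 0.5
```

Emit:
arm_command([
  [1.5,0,0,0],
  [1.5,0,0,0],
  [0,0,0,0],
])

```text
t: 7.42
ee_pos: [559.4, 55.6, 252.2]
orientation: [-1.567, 0.127, -0.129]
ft_force: [-1.0, -0.6, 1.7]
width: 0.1
```

Emit:
arm_command([
  [1.5,0,0,0],
  [1.5,0,0,0],
  [0,0,0,0],
])

```text
t: 7.67
ee_pos: [562.5, 55.1, 252.2]
orientation: [-1.567, 0.127, -0.129]
ft_force: [0.1, -0.4, 0.3]
width: 0.6
```

```bash
python3 - <<'E'
from h import *
o=get_obs();print(o["ee_pos"],o["ft_force"])
W=cam("wrist");im=get_image("wrist");cv2.imwrite("pics/w4.png",cv2.resize(im[150:360,150:430],(784,588),interpolation=cv2.INTER_CUBIC))
for n,z in dict(fixed_grip=208,moving_grip=208,lever_tail=240).items():
    print(n,[(np.round(r["at"],1).tolist(),round(r["conf"],2),onz(W,r["at"],z).round(1).tolist()) for r in tip_of("wrist",n)][:2])
E
```

```text
[562.49608824  55.11667284 252.16426488] [ 0.10848556 -0.39053934  0.32789615]
fixed_grip [([237.5, 248.5], 0.71, [537.2, 61.2, 208.0])]
moving_grip [([342.0, 254.7], 0.87, [597.7, 47.2, 208.0])]
lever_tail [([344.5, 281.0], 0.76, [593.6, 47.3, 240.0])]
```

moving_grip went from 571 to 597.7, and the tail is now 57 mm from fixed_grip, so the pliers are fully open. Next I go up, behind the bar's rear end, and look.

Emit:
arm_command([
  [0,-30,0,0],
  [0,-20,0,0],
  [-0.7,0,-20,0],
  [-0.7,0,-20,0],
  [-0.7,0,-20,0],
  [-0.7,0,-20,0],
  [-0.7,0,-20,0],
  [-0.7,0,-20,0],
  [-0.7,0,-20,0],
  [-0.7,0,-20,0],
  [-0.7,0,-20,0],
  [0,0,-20,0],
  [0,20,0,0],
  [0,40,0,0],
  [0,40,0,0],
  [0,20,0,0],
  [0,0,0,0],
  [0,0,0,0],
])

```text
t: 9.37
ee_pos: [522.8, -141.0, 181.7]
orientation: [-1.567, 0.129, -0.126]
ft_force: [0.5, 0.2, 0.6]
width: 0.2
```

```bash
python3 - <<'E'
from h import *
o=get_obs();print(o["ee_pos"],o["ft_force"])
W=cam("wrist");im=get_image("wrist");cv2.imwrite("pics/w5.png",cv2.resize(im,(784,588),interpolation=cv2.INTER_CUBIC))
np.save("w5.npy",np.array([*W],dtype=object),allow_pickle=True)
for n,z in dict(bar_rear=55,bar_front=55,moving_grip=208,fixed_grip=208).items():
    print(n,[(np.round(r["at"],1).tolist(),round(r["conf"],2),onz(W,r["at"],z).round(1).tolist()) for r in tip_of("wrist",n)][:3])
E
```

```text
[ 522.82177251 -141.04777277  181.6522335 ] [0.47571204 0.2094588  0.61101813]
bar_rear [([280.5, 182.2], 0.93, [525.7, -116.2, 55.0])]
bar_front [([450.5, 270.3], 0.9, [659.9, -217.3, 55.0]), ([1.3, 244.2], 0.89, [274.8, -130.2, 55.0])]
moving_grip []
fixed_grip []
```

View pics/w5.png

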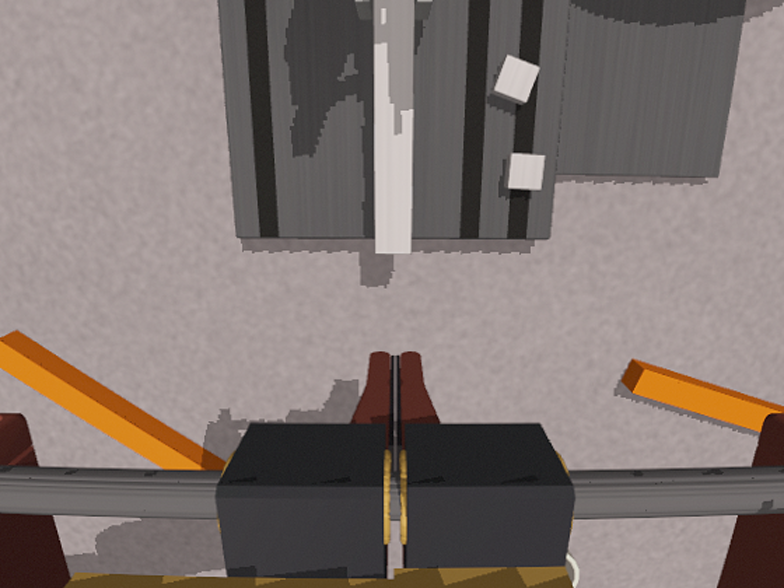

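The view shows the bar's rear end at (394,253), exactly in line with the fingers (395,355) and 25 mm ahead of the TCP. I lower to bar height and approach.

Emit:
arm_command([
  [0,30,0,0],
  [0,30,0,0],
  [0,30,0,0],
  [0,17,0,0],
  [0,8,0,0],
  [0,0,3,0],
  [0,0,3,0],
  [0,0,3,0],
  [0,0,2,0],
  [0,0,1,0],
  [0,0,1,0],
  [0,0,1,0],
  [0,0,1,0],
  [0,0,1,0],
  [0,0,1,0],
  [0,0,1,0],
])

```text
t: 10.95
ee_pos: [526.3, -123.6, 67.3]
orientation: [-1.567, 0.128, -0.128]
ft_force: [0.1, -1.8, 1.4]
width: 0.3
```

Emit:
arm_command([
  [0,0,1.5,0],
  [0,0,1.5,0],
  [0,0,1.5,0],
  [0,0,1.5,0],
  [0,0,1.5,0],
  [0,0,1.5,0],
  [0,0,1.5,0],
  [0,0,1.5,0],
])

```text
t: 11.62
ee_pos: [528.1, -111.4, 67.2]
orientation: [-1.567, 0.128, -0.128]
ft_force: [-0.9, -1.6, 2.0]
width: 0.4
```

Emit:
arm_command([
  [0,0,1.5,0],
  [0,0,1.5,0],
  [0,0,1.5,0],
  [0,0,1.5,0],
  [0,0,1.5,0],
  [0,0,1.5,0],
  [0,0,1.5,0],
  [0,0,1.5,0],
  [0,0,1.5,0],
  [0,0,1.5,0],
  [0,0,1.5,0],
  [0,0,1.5,0],
])

```text
t: 12.62
ee_pos: [531.0, -93.6, 67.2]
orientation: [-1.567, 0.128, -0.128]
ft_force: [-0.5, -1.9, 1.5]
width: 0.7
```

```bash
python3 - <<'E'
from h import *
o=get_obs();print(o["ee_pos"],o["ft_force"])
T=cam("top");S=cam("scene")
for k in("top","scene"): get_image(k)
for n,z in dict(bar_rear=55,bar_front=55,moving_grip=208,stop_block=25).items():
  for k,c in(("top",T),("scene",S)):
    print(n,k,[(round(r["conf"],2),onz(c,r["at"],z).round(1).tolist()) for r in tip_of(k,n) if abs(onz(c,r["at"],z)[0]-560)<50])
W=cam("wrist");im=get_image("wrist");cv2.imwrite("pics/w6.png",cv2.resize(im,(784,588),interpolation=cv2.INTER_CUBIC))
np.save("w6.npy",np.array([*W],dtype=object),allow_pickle=True)
E
```

```text
[530.99428099 -93.6339284   67.18519064] [-0.5005768  -1.92171531  1.45491622]
bar_rear top [(0.82, [590.7, 431.5, 55.0])]
bar_rear scene [(0.9, [539.1, -75.8, 55.0]), (0.34, [533.1, 54.9, 55.0])]
bar_front top [(0.86, [562.5, 148.8, 55.0])]
bar_front scene [(0.92, [570.1, 152.7, 55.0])]
moving_grip top [(0.53, [604.7, 51.2, 208.0])]
moving_grip scene [(0.78, [601.7, 48.8, 208.0])]
stop_block top []
stop_block scene [(0.69, [581.9, 160.5, 25.0])]
```

View pics/w6.png

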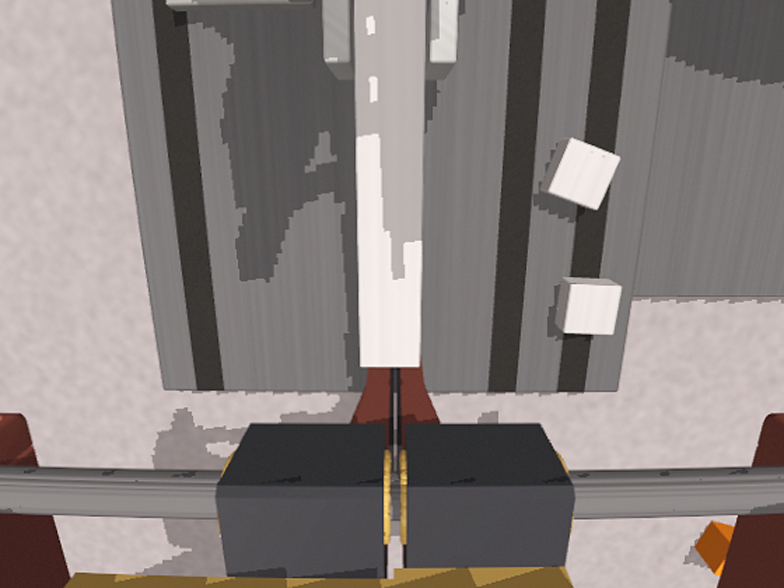

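The bar's rear (390,365) is square against the fingers and centred. I keep pushing slowly.

Emit:
arm_command([
  [0,0,1,0],
  [0,0,1,0],
  [0,0,1,0],
  [0,0,1,0],
  [0,0,1,0],
  [0,0,1,0],
  [0,0,1,0],
  [0,0,1,0],
  [0,0,1,0],
  [0,0,1,0],
])

```text
t: 14.0
ee_pos: [532.6, -83.8, 67.2]
orientation: [-1.567, 0.128, -0.128]
ft_force: [0.2, -1.4, -1.6]
width: 0.4
```

Emit:
arm_command([
  [0,0,0.6,0],
  [0,0,0.6,0],
  [0,0,0.6,0],
  [0,0,0.6,0],
  [0,0,0.6,0],
  [0,0,0.6,0],
])

```text
t: 14.5
ee_pos: [533.2, -80.3, 67.2]
orientation: [-1.567, 0.128, -0.128]
ft_force: [-0.1, -0.3, 0.0]
width: 0.6
```

Emit:
arm_command([
  [0,0,0.6,0],
  [0,0,0.6,0],
  [0,0,0.6,0],
  [0,0,0.6,0],
])

```text
t: 14.83
ee_pos: [533.6, -77.9, 67.2]
orientation: [-1.567, 0.128, -0.128]
ft_force: [1.1, -0.2, -0.5]
width: 0.5
```

Emit:
arm_command([
  [0,0,0.6,0],
  [0,0,0.6,0],
  [0,0,0.6,0],
])

```text
t: 15.08
ee_pos: [533.9, -76.2, 67.2]
orientation: [-1.567, 0.128, -0.128]
ft_force: [0.5, -0.9, 0.1]
width: 0.8
```

Emit:
arm_command([
  [0,0,0.5,0],
  [0,0,0.5,0],
  [0,0,0.5,0],
])

```text
t: 15.33
ee_pos: [534.1, -74.7, 67.2]
orientation: [-1.567, 0.128, -0.128]
ft_force: [-0.0, -0.5, -0.2]
width: 0.5
```

Emit:
arm_command([
  [0,0,0.5,0],
  [0,0,0.5,0],
])

```text
t: 15.5
ee_pos: [534.3, -73.7, 67.2]
orientation: [-1.567, 0.128, -0.128]
ft_force: [0.5, -0.9, -0.8]
width: 0.5
```

Emit:
arm_command([
  [0,0,0.5,0],
  [0,0,0.5,0],
])

```text
t: 15.67
ee_pos: [534.4, -72.7, 67.2]
orientation: [-1.567, 0.128, -0.128]
ft_force: [1.0, -1.3, 0.5]
width: -0.1
```

```bash
python3 - <<'E'
from h import *
o=get_obs();print(o["ee_pos"],o["ft_force"])
a=get_image("scene");b=get_image("top")
p=cv2.resize(a[215:315,220:370],(792,528),interpolation=cv2.INTER_CUBIC)
q=cv2.resize(b[180:240,210:290],(300,225),interpolation=cv2.INTER_CUBIC)
p[:225,-300:]=q
cv2.imwrite("pics/s7.png",p)
E
```

```text
[534.42563606 -72.70706225  67.18556964] [ 1.02834777 -1.32941859  0.49841312]
```

View pics/s7.png

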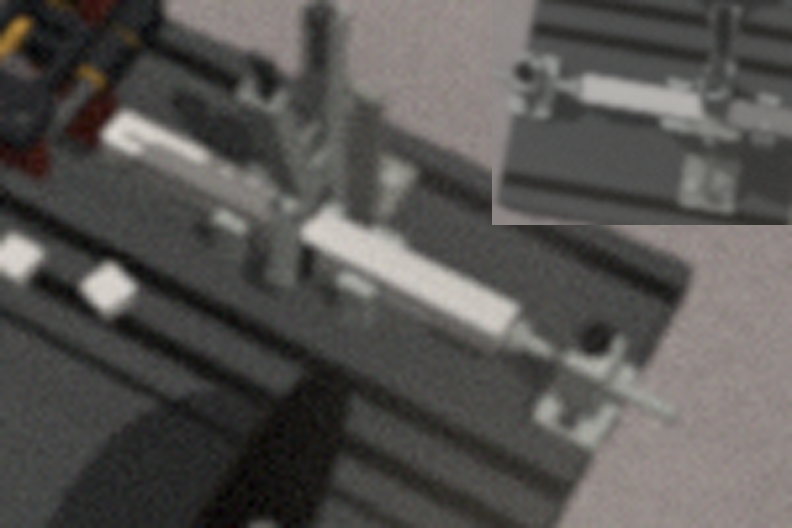

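The view shows the bar's front end (515,330) at or nearly at the rod's disc (530,340). The force is still about 1 N, so I keep feeling in fine steps.

Emit:
arm_command([
  [0,0,0.4,0],
  [0,0,0.4,0],
])

```text
t: 15.93
ee_pos: [534.6, -72.0, 67.2]
orientation: [-1.567, 0.128, -0.128]
ft_force: [-0.0, 0.0, -0.1]
width: 0.4
```

Emit:
arm_command([
  [0,0,0.4,0],
  [0,0,0.4,0],
])

```text
t: 16.1
ee_pos: [534.7, -71.2, 67.2]
orientation: [-1.567, 0.128, -0.128]
ft_force: [0.5, -1.4, -0.5]
width: 0.5
```

Emit:
arm_command([
  [0,0,0.4,0],
  [0,0,0.4,0],
])

```text
t: 16.27
ee_pos: [534.8, -70.4, 67.2]
orientation: [-1.567, 0.128, -0.128]
ft_force: [-0.6, -0.9, -0.2]
width: 0.7
```

Emit:
arm_command([
  [0,0,0.4,0],
  [0,0,0.4,0],
])

```text
t: 16.43
ee_pos: [534.9, -70.2, 67.2]
orientation: [-1.568, 0.127, -0.127]
ft_force: [-1.3, -7.5, 0.0]
width: 0.5
```

Emit:
arm_command([
  [0,0,0.4,0],
  [0,0,0.4,0],
])

```text
t: 16.6
ee_pos: [534.9, -70.2, 67.2]
orientation: [-1.569, 0.127, -0.127]
ft_force: [-2.4, -13.4, 0.0]
width: 0.6
```

Emit:
arm_command([
  [0,0,0.4,0],
  [0,0,0.4,0],
])

```text
t: 16.77
ee_pos: [534.9, -70.0, 67.2]
orientation: [-1.57, 0.127, -0.127]
ft_force: [-1.8, -16.4, 1.2]
width: 0.4
```

```bash
python3 - <<'E'
from h import *
o=get_obs();print(o["ee_pos"],o["ft_force"])
b=get_image("scene");cv2.imwrite("pics/s8.png",b)
a=cv2.imread("pics/scene0.png")
# rod tail end / block shift: compare template around stop between start and now
t=a[275:300,322:350]
r=cv2.matchTemplate(b[265:310,312:360],t,cv2.TM_CCOEFF_NORMED);print(cv2.minMaxLoc(r))
E
```

```text
[534.91928936 -70.01315161  67.22434415] [ -1.78047525 -16.38851771   1.21386984]
(-0.0885235145688057, 0.9920755624771118, (0, 0), (10, 10))
```

The stop is found. Because I batched the last steps, the force reached about 16 N including 1–2 N of sliding friction, with at most 0.2 mm of movement. I back off at once, then go over the handles with the gripper open.

Emit:
arm_command([
  [0,0,-2,0],
  [0,0,-10,0],
  [0,-30,0,0],
  [0,-40,0,0],
  [0,-40,0,0],
  [0,-40,0,0],
  [0,-40,0,0],
  [0,-43.0,0,0],
], gripper=0)

```text
out of range
```

Emit:
arm_command([
  [0,0,-2,0],
  [0,0,-10,0],
  [0,-30,0,0],
  [0,-40,0,0],
  [0,-40,0,0],
  [0,-40,0,0],
  [0,-40,0,0],
  [0,-40,0,0],
], gripper=0)

```text
t: 17.48
ee_pos: [532.7, -79.9, 299.3]
orientation: [-1.567, 0.128, -0.128]
ft_force: [1.0, 0.1, -0.4]
width: 0.4
```

Emit:
arm_command([
  [1.5,0,20,0],
  [2,0,20,0],
  [2,0,20,0],
  [2,0,20,0],
  [2,0,20,0],
  [2,0,20,0],
  [1,0,20,0],
  [0,0,0,0],
  [0,0,0,0],
], gripper=100)

```text
t: 18.23
ee_pos: [568.1, 56.7, 297.0]
orientation: [-1.567, 0.127, -0.126]
ft_force: [0.1, -0.4, 0.8]
width: 57.1
```

```bash
python3 - <<'E'
from h import *
o=get_obs();print(o["ee_pos"],o["ft_force"],o["width"])
W=cam("wrist");im=get_image("wrist");cv2.imwrite("pics/w9.png",cv2.resize(im[60:360,80:480],(792,594),interpolation=cv2.INTER_CUBIC))
Rt=R.from_rotvec(o["orientation"]).as_matrix()
for n,z in dict(fixed_grip=208,moving_grip=208,lever_tail=242,bar_front=55,stop_block=25).items():
    print(n,[(np.round(r["at"],1).tolist(),round(r["conf"],2),onz(W,r["at"],z).round(1).tolist(),(Rt.T@(onz(W,r["at"],z)-o["ee_pos"])).round(1).tolist()) for r in tip_of("wrist",n)][:2])
E
```

```text
[568.13219798  56.68940332 296.97329308] [ 0.13046086 -0.41758897  0.75907341] 57.14915581318405
fixed_grip [([237.7, 229.7], 0.81, [536.7, 59.7, 208.0], [-31.5, 89.0, -2.1])]
moving_grip [([323.8, 234.0], 0.94, [597.3, 46.6, 208.0], [30.5, 89.0, -5.3]), ([269.7, 181.0], 0.66, [565.4, 91.0, 208.0], [-8.1, 89.0, 33.4])]
lever_tail [([325.3, 250.8], 0.94, [594.5, 48.3, 242.0], [27.4, 55.0, -4.1])]
bar_front [([269.8, 78.5], 0.84, [573.7, 170.2, 55.0], [-12.6, 242.0, 112.9]), ([325.2, 250.1], 0.68, [606.9, -32.7, 55.0], [52.7, 242.0, -82.0])]
stop_block [([271.4, 83.6], 0.55, [574.0, 167.2, 25.0], [-11.8, 272.0, 110.0])]
```

View pics/w9.png

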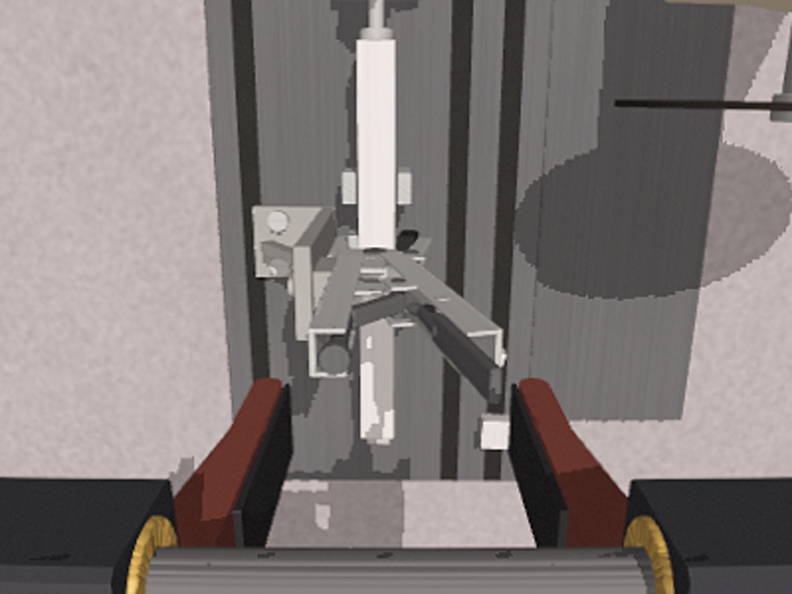

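w9 shows the bar's front (376,40) against the rod disc. The open handles are at (330,350) and (490,360), midway between the fingers and about 3 mm towards -y. I shift by that, let the fingers open fully, and lower.

Emit:
arm_command([
  [0,0,-3,0],
  [0,0,0,0],
  [0,0,0,0],
  [0,0,0,0],
  [0,0,0,0],
  [0,0,0,0],
], gripper=100)

```text
t: 19.03
ee_pos: [567.8, 53.3, 297.2]
orientation: [-1.567, 0.128, -0.128]
ft_force: [0.3, 0.3, 0.1]
width: 87.8
```

Emit:
arm_command([
  [0,20,0,0],
  [0,20,0,0],
  [0,15,0,0],
  [0,12,0,0],
  [0,10,0,0],
  [0,8,0,0],
  [0,7,0,0],
  [0,0,0,0],
])

```text
t: 19.7
ee_pos: [567.3, 53.3, 204.0]
orientation: [-1.567, 0.129, -0.126]
ft_force: [-1.8, 0.2, 0.4]
width: 87.9
```

Emit:
arm_command([
  [0,0,0,0],
  [0,0,0,0],
  [0,0,0,0],
  [0,0,0,0],
  [0,0,0,0],
], gripper=73)

```text
t: 20.12
ee_pos: [568.1, 53.3, 205.8]
orientation: [-1.567, 0.127, -0.129]
ft_force: [0.3, 0.1, 3.2]
width: 64.3
```

Emit:
arm_command([
  [-1,0,0,0],
  [-0.8,0,0,0],
  [0,0,0,0],
], gripper=69)

```text
t: 20.37
ee_pos: [566.3, 53.7, 205.8]
orientation: [-1.567, 0.127, -0.129]
ft_force: [-0.6, 0.7, 6.4]
width: 60.6
```

Emit:
arm_command([
  [-1,0,0,0],
  [-0.8,0,0,0],
  [0,0,0,0],
], gripper=65)

```text
t: 20.62
ee_pos: [564.7, 53.9, 205.8]
orientation: [-1.567, 0.127, -0.129]
ft_force: [-0.2, 0.2, 5.5]
width: 57.5
```

Emit:
arm_command([
  [-1,0,0,0],
  [-0.8,0,0,0],
  [0,0,0,0],
], gripper=61)

```text
t: 20.87
ee_pos: [563.0, 54.2, 205.8]
orientation: [-1.567, 0.127, -0.129]
ft_force: [-0.5, -0.3, 6.7]
width: 54.1
```

Emit:
arm_command([
  [-1,0,0,0],
  [-0.8,0,0,0],
  [0,0,0,0],
], gripper=57)

```text
t: 21.12
ee_pos: [561.2, 54.5, 205.8]
orientation: [-1.567, 0.126, -0.129]
ft_force: [0.0, -0.3, 5.6]
width: 50.8
```

Emit:
arm_command([
  [-1,0,0,0],
  [-0.8,0,0,0],
  [0,0,0,0],
], gripper=53)

```text
t: 21.37
ee_pos: [559.4, 54.8, 205.8]
orientation: [-1.567, 0.127, -0.129]
ft_force: [-1.2, 0.3, 6.7]
width: 46.8
```

Emit:
arm_command([
  [-1,0,0,0],
  [-0.8,0,0,0],
  [0,0,0,0],
], gripper=49)

```text
t: 21.62
ee_pos: [557.6, 55.1, 205.5]
orientation: [-1.567, 0.127, -0.129]
ft_force: [1.5, -0.3, 3.7]
width: 43.4
```

Emit:
arm_command([
  [-1,0,0,0],
  [-0.8,0,0,0],
  [0,0,0,0],
], gripper=45)

```text
t: 21.87
ee_pos: [554.7, 55.3, 204.7]
orientation: [-1.567, 0.129, -0.127]
ft_force: [0.4, -0.2, 0.7]
width: 39.7
```

Emit:
arm_command([
  [-1,0,0,0],
  [-0.8,0,0,0],
  [0,0,0,0],
], gripper=41)

```text
t: 22.12
ee_pos: [553.9, 55.5, 205.0]
orientation: [-1.567, 0.127, -0.129]
ft_force: [1.9, -1.2, -1.9]
width: 36.4
```

```bash
python3 - <<'E'
from h import *
o=get_obs();print(o["ee_pos"],o["ft_force"],o["width"])
W=cam("wrist");get_image("wrist")
for n,z in dict(fixed_grip=208,moving_grip=208,lever_tail=240,jaw_pad=55).items():
    print(n,[(round(r["conf"],2),onz(W,r["at"],z).round(1).tolist()) for r in tip_of("wrist",n)][:2])
E
```

```text
[553.92960575  55.53741823 205.03711696] [ 1.86319593 -1.16355791 -1.91916309] 36.43311784673676
fixed_grip [(0.56, [536.5, 59.5, 208.0])]
moving_grip [(0.83, [569.7, 52.7, 208.0])]
lever_tail [(0.93, [558.7, 55.4, 240.0])]
jaw_pad [(0.63, [570.7, 52.5, 55.0])]
```

Emit:
arm_command([
  [0,0,0,0],
  [0,0,0,0],
  [0,0,0,0],
  [0,0,0,0],
], gripper=37)

```text
t: 22.7
ee_pos: [554.0, 55.6, 205.2]
orientation: [-1.567, 0.127, -0.129]
ft_force: [5.6, -1.1, -4.8]
width: 35.4
```

Emit:
arm_command([
  [0,0,0,0],
  [1,0,0,0],
  [1,0,0,0],
  [1,0,0,0],
  [0,0,0,0],
  [0,0,0,0],
  [0,0,0,0],
  [0,0,0,0],
  [0,0,0,0],
], gripper=85)

```text
t: 23.45
ee_pos: [556.5, 55.1, 205.2]
orientation: [-1.567, 0.128, -0.128]
ft_force: [-0.3, 0.2, 0.1]
width: 74.5
```

Emit:
arm_command([
  [0,-10,0,0],
  [0,-20,0,0],
  [0,-30,0,0],
  [0,-30,0,0],
  [0,-30,0,0],
  [0,-25,0,0],
  [0,0,0,0],
  [0,0,0,0],
])

```text
t: 24.12
ee_pos: [557.2, 55.2, 352.4]
orientation: [-1.566, 0.125, -0.131]
ft_force: [-0.2, 0.1, -0.3]
width: 74.9
```

```bash
python3 - <<'E'
from h import *
o=get_obs();print(o["t"],o["ee_pos"],o["ft_force"],o["width"])
W=cam("wrist");im=get_image("wrist")
for n,z in dict(fixed_grip=208,moving_grip=208,lever_tail=240,jaw_pad=55,bar_front=55,stop_block=25).items():
    print(n,[(round(r["conf"],2),onz(W,r["at"],z).round(1).tolist()) for r in tip_of("wrist",n)][:2])
b=get_image("scene");a=cv2.imread("pics/scene0.png")
for nm,(y0,y1,x0,x1) in dict(stop=(275,300,322,350),slices=(255,280,215,250),cup=(215,250,115,155),spanner=(265,310,390,430)).items():
    r=cv2.matchTemplate(b[y0-8:y1+8,x0-8:x1+8],a[y0:y1,x0:x1],cv2.TM_CCOEFF_NORMED);_,m,_,l=cv2.minMaxLoc(r);print(nm,round(m,3),l[0]-8,l[1]-8)
p=cv2.resize(im[60:270,140:420],(792,594),interpolation=cv2.INTER_CUBIC)
cv2.imwrite("pics/w10.png",p)
E
```

```text
24.1167 [557.19861993  55.18470031 352.35603286] [-0.24398578  0.14050895 -0.3075005 ] 74.85709686311554
fixed_grip []
moving_grip [(0.75, [569.8, 49.6, 208.0]), (0.69, [593.5, 29.3, 208.0])]
lever_tail [(0.7, [559.5, 55.3, 240.0])]
jaw_pad [(0.58, [569.2, 54.8, 55.0])]
bar_front [(0.97, [358.4, 295.2, 55.0]), (0.75, [572.1, 168.5, 55.0])]
stop_block []
stop 0.992 0 0
slices 0.996 0 0
cup 0.98 0 0
spanner 0.936 0 0
```

View pics/w10.png

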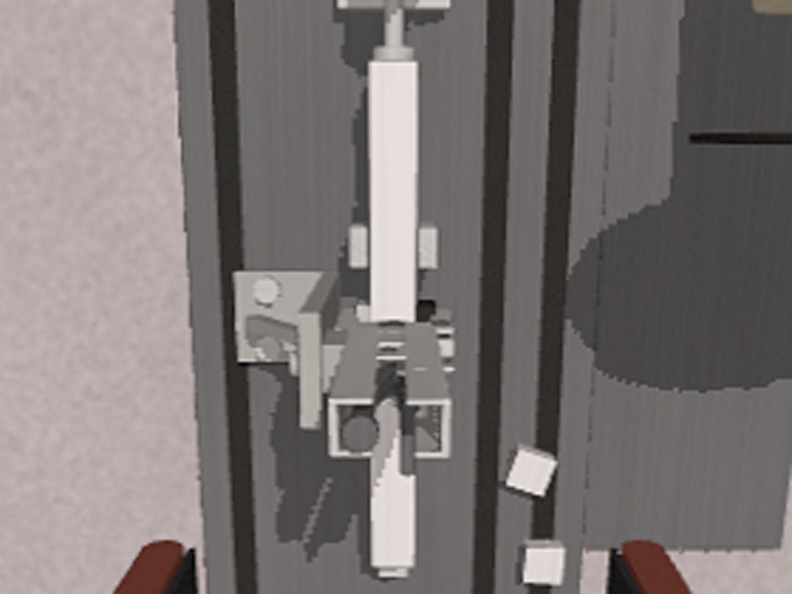

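w10 shows the handles closed (330–450, 400–455), the lever at rest, and the bar's front (393,62) flush on the rod disc (393,50). Nothing is being touched, so I hand in.

```bash
python3 -c "
from workcell import *
print(close_job())"
```

```text
the job is handed in; nothing more can be done
None
```

The bar is set against the length stop and the pliers are locked on it. I handed the job in at about 24 s. One thing went wrong: I pushed the stop slightly harder than intended.

**What I did:** I pulled the release lever's tail along +x with closed fingers (about 2 N seen at the wrist), and the pliers swung fully open. I then pushed the bar from its rear end until I felt the stop. Finally I squeezed the handles stepwise with the gripper until they closed, opened the gripper and withdrew upwards.

**Last checks:**
- **Pliers:** the handles closed to 35.4 mm under the final squeeze, against 36 mm nominal when locked. After release, the moving handle and lever were back at their locked positions.
- **Bar:** the last picture shows its front end flush against the rod's disc.
- **Other things:** the slices, cup, spanner and stop block showed no shift in the picture comparison.
- **Contact:** the arm was touching nothing at hand-in.

**The stop:** I queued the last feeling steps together, so the push peaked at 16.4 N at the wrist. Allowing for 1–2 N of sliding friction, the stop took about 15 N, right at its slip limit. The fingers moved at most 0.2 mm during those steps. The picture comparison of the stop is too coarse to rule out a slip that small.

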